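# Complete the egg board, then free and hold the chest lid

## Robot

A 6-joint arm with a two-finger parallel gripper is mounted at the origin on the work surface. World frame = base frame: x ahead of the robot, y to its left, z up, the work surface at z = 0. Lengths are in m, angles in rad, forces in N, time in s.
With the tool pointing down it reaches from about 0.25 to 0.725 m from the base axis. Payload 4 kg.
Tool frame: the origin (TCP) lies midway between the tips of the shut fingers; the grasp point (between the pads) lies 19 mm behind it (bot.grip_point_offset is the distance from the TCP to the grasp point, in m); z points along the fingers, y is the line along which they close (so a half turn about z gives the same grasp; the last joint's range is limited). The gripper opens to 85 mm and grips with 20 to 120 N. Pads are 22 mm wide; open, the fingers measure 114 mm over their backs; the gripper's body (76 mm by 85 mm) begins 54 mm behind the grasp point. The pads swing forward as they close: fully open they stand 13 mm farther back than shut.
Start: joints at [-1.165, 0.241, 0.005, 1.335, 0, 1.571], TCP at [0.197, -0.459, 0.231] pointing down, gripper open.
Joint ranges: [-2.72, 2.72], [-1.05, 1.87], [-1.09, 1.28], [-1.99, 2.15], [-1.42, 1.44], [-3.14, 3.14]. Speed limits (rad/s): [2.79, 2.79, 3.14, 3.14, 3.14, 3.14].

## Interface

Orientations are given as a unit quaternion [x, y, z, w].
In Python, from workcell import bot gives the robot as it stands.
- The arm moves only by the tool step_arm, never from a script. Its argument "targets" is text: rows parted by semicolons, each of 7 numbers parted by spaces: the opening, from -1 (shut) to 1 (fully open), so that 0 is half open, then the shift along the world's x, y, z normalised to -1 to 1, where 1 is 0.5 m, then the turn, a rotation vector about the world's x, y, z normalised to -1 to 1, where 1 is pi/4 rad. In form: gripper x y z wx wy wz; .... A call has 1 to 10 rows; each row is the pose to reach, as a shift and turn from the pose commanded when the call began; what a row does not reach only later rows make up. A row lasts 1/12 s, in which the tool goes at most 41.7 mm and 7.16 degrees, less where a joint would pass 70% of its speed; a pose out of reach is approached as far as the arm can. A call with a number of a shift or a turn outside -1 to 1 is refused whole. A call with a gripper value outside its range is refused whole. The fingers move at their own pace and stop on an object; the grip force is fixed at half the most. Time passes only in rows, so rows that repeat a pose let the fingers close. It gives the time, the measured TCP pose, the force, the opening and the grip force at its end, in the units of the state.
- bot.get_obs(): the state, without advancing time (a new reading comes with each control period).
- bot.camera(name): name is "scene" or "side" or "wrist"; returns the picture (480x640x3 uint8, red, green, blue); there is no depth.
- bot.camera_info(name): a dict with "vertical_fov" (degrees; the focal length in pixels is half the picture's height over the tangent of half this angle, whatever the lens; pixels are square), "cx", "cy" (the principal point, pixels), "pose" (4x4, takes a point from camera to world coordinates). Camera axes: x right, y up, looking along -z (the intrinsics and any distortion apply to the point x, -y, -z); pixel columns grow to the right and rows downward; lengths in m; the calibration is good to about 2 mm. A picture is of the moment at which its call begins: read the wrist's pose just before it. camera_info takes no time and is no camera call; for the wrist camera it gives the pose at the moment of the call.
- bot.job_done(): hands the job in; it is judged then, once.
The state is a dict: "clock": time; "joint_pos": joint angles; "joint_vel": joint speeds; "tau": joint torques, N m; "eef_pos": TCP position; "tool_rot": TCP orientation; "ft_force": force on the tool from outside, world axes, zero at the start; "ft_torque": the same for the moment, N m; "grip_width": finger opening in m; "grasp_force": force on a finger pad.
Only numpy, scipy, OpenCV 4.12 (cv2) and the standard library are available. Lean on these libraries where they do the work, as an engineer would, in place of code of your own. Each camera call takes 0.05 s, during which the arm holds its last target. There are 200 camera calls.

## Task

Make up the egg board for packing: leave the eggs that are in it, and lower a spare egg, not dropping it, to stand upright in each empty pocket. Then take the knob on the chest's lid and, before turning it, tug it up a little to learn if the lid is caught; if it is, turn the knob anticlockwise to free it. Raise the lid to about 60 degrees and finish while still holding it there, so that the board can be put in; keep the other things on the table where they are.

Things in the scene. Friction and masses are not known exactly. Their poses are not given: they have to be found in the camera images.
- board_mid (a point): centre of the top of the egg board: a fixed round wooden board, 210 mm across and 18 mm thick, with six round pockets for eggs, their centres every 60 degrees on a 64 mm radius. Each pocket is 38 mm wide and 8 mm deep; an egg stands in it on its foot. Four of the six hold eggs; which four varies
- pocket0 (a point): centre of the floor of pocket 0 of the egg board, 10 mm above the table; pockets 0 to 5 follow one another round the board
- pocket1 (a point): centre of the floor of pocket 1 of the egg board, 10 mm above the table; pockets 0 to 5 follow one another round the board
- pocket2 (a point): centre of the floor of pocket 2 of the egg board, 10 mm above the table; pockets 0 to 5 follow one another round the board
- pocket3 (a point): centre of the floor of pocket 3 of the egg board, 10 mm above the table; pockets 0 to 5 follow one another round the board
- pocket4 (a point): centre of the floor of pocket 4 of the egg board, 10 mm above the table; pockets 0 to 5 follow one another round the board
- pocket5 (a point): centre of the floor of pocket 5 of the egg board, 10 mm above the table; pockets 0 to 5 follow one another round the board
- egg1_mid (a point): a turned wooden egg with a flat foot, 60 mm tall, 42 mm across at its widest (27 mm above the foot), 23 mm across the foot, about 45 g, standing upright; the point is its centre, 30 mm above its foot; one of the four that begin in the board
- egg2_mid (a point): a turned wooden egg with a flat foot, 60 mm tall, 42 mm across at its widest (27 mm above the foot), 23 mm across the foot, about 45 g, standing upright; the point is its centre, 30 mm above its foot; one of the four that begin in the board
- egg3_mid (a point): a turned wooden egg with a flat foot, 60 mm tall, 42 mm across at its widest (27 mm above the foot), 23 mm across the foot, about 45 g, standing upright; the point is its centre, 30 mm above its foot; one of the four that begin in the board
- egg4_mid (a point): a turned wooden egg with a flat foot, 60 mm tall, 42 mm across at its widest (27 mm above the foot), 23 mm across the foot, about 45 g, standing upright; the point is its centre, 30 mm above its foot; one of the four that begin in the board
- spare1_mid (a point): a turned wooden egg with a flat foot, 60 mm tall, 42 mm across at its widest (27 mm above the foot), 23 mm across the foot, about 45 g, standing upright; the point is its centre, 30 mm above its foot; one of the three spares that begin on the table between board and chest
- spare2_mid (a point): a turned wooden egg with a flat foot, 60 mm tall, 42 mm across at its widest (27 mm above the foot), 23 mm across the foot, about 45 g, standing upright; the point is its centre, 30 mm above its foot; one of the three spares that begin on the table between board and chest
- spare3_mid (a point): a turned wooden egg with a flat foot, 60 mm tall, 42 mm across at its widest (27 mm above the foot), 23 mm across the foot, about 45 g, standing upright; the point is its centre, 30 mm above its foot; one of the three spares that begin on the table between board and chest
- lid (a joint): angle of the chest's lid, rad: 0 shut, grows as the front edge rises, stops at 1.75. The chest is a fixed low pine box, 250 deep x 270 wide x 95 mm high, front towards the robot; the lid is a 14 mm board on top, about 0.5 kg, hinged along the far edge. It has no stay: let go, it falls shut
- lid_hinge (a point): middle of the lid's hinge line, at the chest's far upper edge, 96 mm above the table; turns with the lid. Its y axis lies along the hinge line; with the lid shut its x axis points from the front of the chest to the far side and z up; the lid opens by a positive turn about y
- lid_knob (a point): centre of the round wooden ball (34 mm across) of the lid's only knob, which is both its pull and its catch. It stands on the lid midway along the front edge, 34 mm behind that edge; the point is 27 mm above the lid's top (137 mm above the table when shut) and 216 mm before the hinge line. It moves with the lid but does not turn with the knob
- knob_rim (a point): a point on the ball's edge, 17 mm from its axis, that turns with the knob. Under the lid the knob carries a cam tongue. Fully clockwise (seen from above) the lid is caught and lifts only 2 to 4 mm at the knob; a quarter turn anticlockwise, at the other stop, it is free. It may begin anywhere between: only a tug tells. It turns stiffly (0.05 N m) and stays where left
- plaque: carved plaque, 120 x 150 x 23 mm, lying flat; origin under its centre
- brush: dusting brush, 190 x 42 x 20 mm, lying; origin under its middle
- sander: sanding block, 102 x 61 x 34 mm; origin under its centre
- tin: wax tin, 66 mm across, 45 mm tall; origin under its centre
- mallet: round wooden carver's mallet, 230 mm long, 68 mm thick, lying; origin under the head's handle end
- chisel: carving chisel, 200 mm long, 26 mm thick handle, lying; origin under its middle
Mind the look-alikes: they are no part of the job. Leave any red or turquoise look-alike of the part that bears spare3_mid alone.

How it is judged:
By the outcome, as a careful person would: the job done as asked, in the order asked, and still so for the second after the job is handed in, while the arm keeps its last pose, push and grip.
It also fails if it takes over 72 s, if anything falls off the work surface, if the arm or the gripper's body presses on something with over 40 N, if the wrist force passes 120 N, or if a joint passes its speed limit or range.

## Working session

There is one attempt and no reset: what is moved stays moved. The work goes in short steps, Python scripts to look and compute and a tool call to move; the robot and the scene stay as the last step left them, time stands still between calls to the robot, and variables do not carry over. Pictures are saved under pics/ and viewed, at most 10 in all, crops included, and the job is handed in when it is done.

Besides the shell and the picture viewer there is one more tool, called after ">>>" as name(argument=value, ...) on one line, values as JSON. step_arm: Moves the arm, as the interface text tells. Scaled input: -1 to 1 covers 0.5 m each way for a shift and pi/4 rad each way for a turn. Its arguments: {"type":"object","properties":{"targets":{"type":"string"}},"required":["targets"]}

```bash
mkdir -p pics; ls; python3 - <<'E'
from workcell import bot
import cv2,json
o=bot.get_obs();print({k:(o[k]) for k in('clock','eef_pos','tool_rot','grip_width')})
for n in("scene","side"):
    im=bot.camera(n);cv2.imwrite(f"pics/{n}0.png",im[:,:,::-1]);i=bot.camera_info(n);print(n,i)
print(bot.camera_info("wrist"))
E
```

```text
pics
{'clock': 0.0, 'eef_pos': array([ 0.19713989, -0.45881372,  0.23040803]), 'tool_rot': array([ 9.79481130e-01,  2.01533178e-01, -2.13884492e-04, -1.02356424e-03]), 'grip_width': 0.08546462405360034}
scene {'vertical_fov': 46.32468650537619, 'cx': 324.5120393891098, 'cy': 236.24746466591728, 'pose': array([[ 0.6102167 , -0.69039296,  0.38857836,  1.18499775],
       [ 0.79222525,  0.52939165, -0.30351875, -0.49303533],
       [ 0.00383707,  0.4930538 ,  0.86999036,  1.49262505],
       [ 0.        ,  0.        ,  0.        ,  1.        ]])}
side {'vertical_fov': 55.1191178844151, 'cx': 318.5505215069322, 'cy': 239.65895529166434, 'pose': array([[-0.89935619,  0.26760976, -0.34575059,  0.15209244],
       [-0.43711201, -0.56764718,  0.69764588,  0.8626452 ],
       [-0.0095675 ,  0.77856387,  0.62749244,  0.89041298],
       [ 0.        ,  0.        ,  0.        ,  1.        ]])}
{'vertical_fov': 58.66479826837981, 'cx': 315.43018804117713, 'cy': 241.2064214986725, 'pose': array([[ 0.39523109,  0.88305679,  0.25298831,  0.26150065],
       [-0.91858112,  0.38026117,  0.10775049, -0.43048202],
       [-0.00105183, -0.27497662,  0.96145034,  0.37422013],
       [ 0.        ,  0.        ,  0.        ,  1.        ]])}
```

View pics/scene0.png

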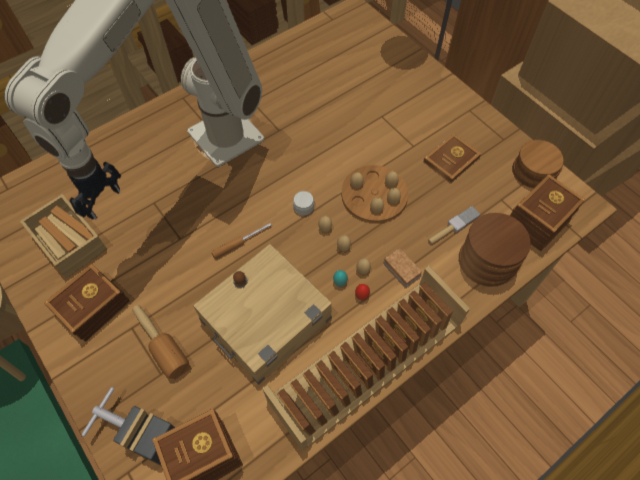

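View pics/side0.png

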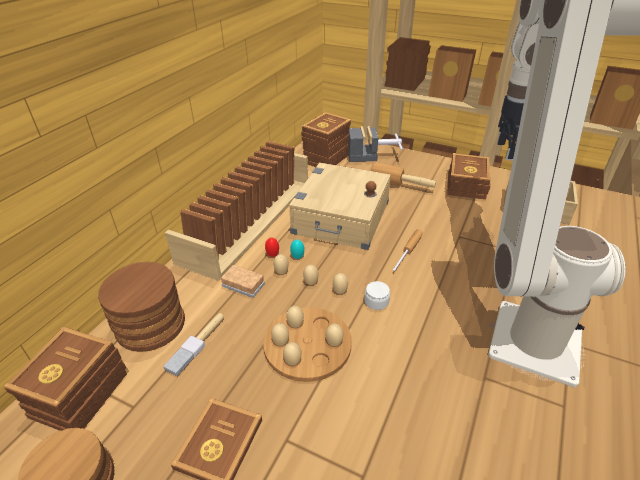

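The scene view shows the board near (375,192) with its empty pockets near (373,173) and (358,203). The spares are at (325,225), (344,243) and (363,267), and the knob is at (239,278). The side view shows the same layout: empty pockets near (321,325) and (321,357), and the knob at (371,186). I'll enlarge both.

```bash
python3 - <<'E'
import cv2
a=cv2.imread('pics/scene0.png')[150:300,225:425];cv2.imwrite('pics/sc.png',cv2.resize(a,None,fx=4,fy=4,interpolation=cv2.INTER_CUBIC))
a=cv2.imread('pics/side0.png')[175:385,220:410];cv2.imwrite('pics/sd.png',cv2.resize(a,(540,596),interpolation=cv2.INTER_CUBIC))
E
```

```text
(no output)
```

View pics/sc.png

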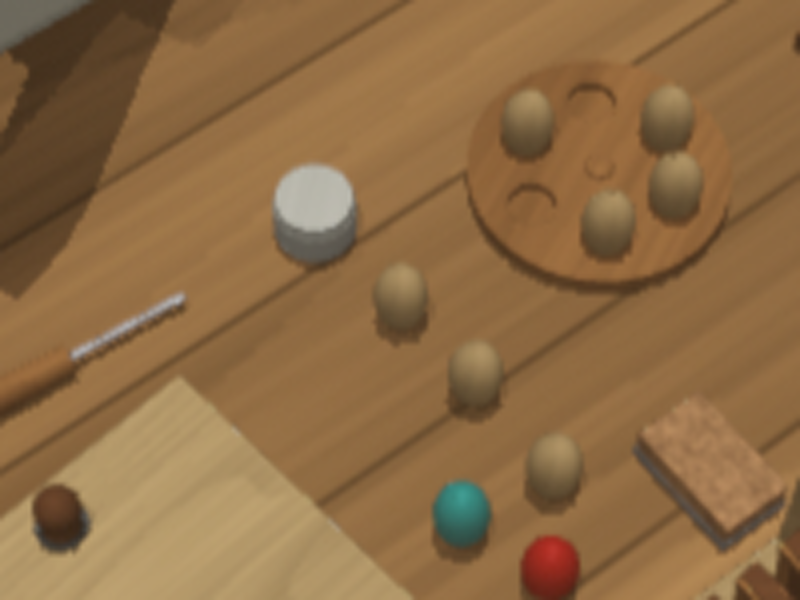

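View pics/sd.png

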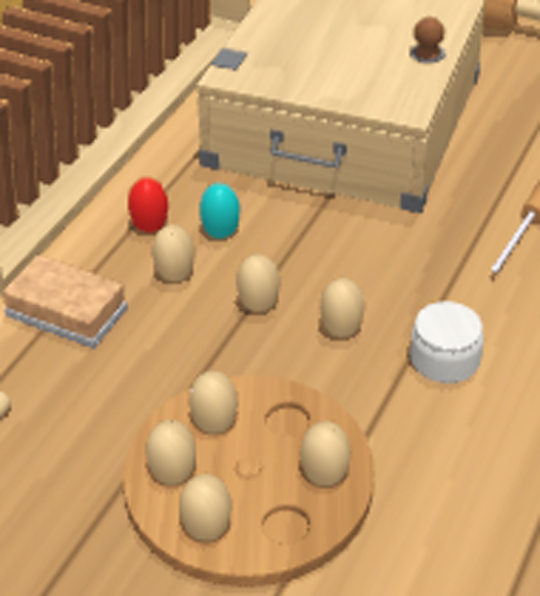

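```bash
cat > h.py <<'E'
import numpy as np, cv2
from workcell import bot
def ray(n,px,info=None):
    i=info or bot.camera_info(n); f=240/np.tan(np.radians(i['vertical_fov'])/2); T=np.array(i['pose'])
    d=T[:3,:3]@np.array([(px[0]-i['cx'])/f,-(px[1]-i['cy'])/f,-1]); return T[:3,3],d/np.linalg.norm(d)
def tri(rs):
    A=0;b=0
    for o,d in rs:
        P=np.eye(3)-np.outer(d,d);A=A+P;b=b+P@o
    p=np.linalg.solve(A,b); return p,max(np.linalg.norm((np.eye(3)-np.outer(d,d))@(p-o)) for o,d in rs)
def atz(r,z):
    o,d=r; return o+d*(z-o[2])/d[2]
def proj(n,p,info=None):
    i=info or bot.camera_info(n); f=240/np.tan(np.radians(i['vertical_fov'])/2); T=np.array(i['pose'])
    q=T[:3,:3].T@(np.array(p)-T[:3,3]); return np.array([i['cx']-f*q[0]/q[2],i['cy']+f*q[1]/q[2]])
E
python3 - <<'E'
from h import *
np.set_printoptions(precision=4,suppress=True)
P=dict(A=((528,123),(325,453)),B=((668,118),(205,507)),C=((676,186),(171,452)),D=((608,223),(213,402)),
S1=((401,298),(342,308)),S2=((475,374),(258,284)),S3=((554,468),(173,253)),knob=((57,507),(429,32)),turq=((462,514),(220,211)),red=((550,567),(148,205)),mid=((599,166),(249,467)),corner=((180,380),(424,132)))
R={}
for k,(a,b) in P.items():
    r=[ray('scene',(225+a[0]/4,150+a[1]/4)),ray('side',(220+b[0]/2.842,175+b[1]/2.838))]
    p,e=tri(r);R[k]=p;z={'knob':.137,'mid':.018,'corner':.109}.get(k,.04 if k in 'ABCD' else .03)
    print(k,p,e,atz(r[0],z)[:2],atz(r[1],z)[:2])
E4=np.array([R[k][:2] for k in 'ABCD']);ang=np.radians([0,120,180,240])
best=None
for s in (1,-1):
    M=[];y=[]
    for p,a in zip(E4,ang*s):
        # p=c+64mm*R(phi)*u(a)
        c,sn=.064*np.cos(a),.064*np.sin(a);M+=[[1,0,c,-sn],[0,1,sn,c]];y+=list(p)
    x,res,_,_=np.linalg.lstsq(np.array(M),np.array(y),rcond=None)
    print(s,x,res,np.hypot(x[2],x[3]))
    ph=np.arctan2(x[3],x[2])
    for n,a in(('E1',60),('E2',300)):
        t=ph+s*np.radians(a);print(n,x[:2]+.064*np.array([np.cos(t),np.sin(t)]))
E
```

```text
A [0.4351 0.2188 0.0358] 0.0021757485607401387 [0.4391 0.2178] [0.432  0.2205]
B [0.4989 0.3097 0.0359] 0.002211460330412322 [0.5027 0.3087] [0.4955 0.311 ]
C [0.5513 0.2725 0.0354] 0.00221578969235238 [0.5551 0.2713] [0.5474 0.2743]
D [0.5454 0.2087 0.0353] 0.0018053231089822429 [0.549  0.2074] [0.5419 0.2112]
S1 [0.4961 0.045  0.0244] 0.0021494154294607547 [0.5006 0.044 ] [0.4922 0.0488]
S2 [0.5823 0.0488 0.0241] 0.0016771856992665007 [0.5862 0.0475] [0.5782 0.0532]
S3 [0.6786 0.0454 0.0245] 0.0019239686112777897 [0.6821 0.0445] [0.6739 0.0493]
knob [ 0.5376 -0.2766  0.1357] 0.0012981924600416405 [ 0.5395 -0.2763] [ 0.5361 -0.2759]
turq [ 0.6667 -0.0311  0.025 ] 0.0021355274666494685 [ 0.6703 -0.0315] [ 0.6622 -0.0274]
red [ 0.738  -0.0073  0.0258] 0.0017991043200202314 [ 0.7408 -0.0077] [ 0.7338 -0.0042]
mid [0.4923 0.246  0.0178] 0.002054421010350149 [0.4941 0.247 ] [0.4906 0.2449]
corner [ 0.4919 -0.1481  0.1029] 0.0013204452042874524 [ 0.4962 -0.1491] [ 0.4884 -0.1414]
1 [ 0.5048  0.2511 -0.1801 -0.084 ] [0.0148] 0.19870308734232778
E1 [0.4992 0.1873]
E2 [0.4523 0.2878]
-1 [ 0.4931  0.2457 -0.9091 -0.4197] [0.] 1.00129988763665
E1 [0.4408 0.2826]
E2 [0.4873 0.182 ]
```

>>> step_arm(targets="0.6 0.4 0.68 0 0 0 0.7;0.6 0.4 0.68 0 0 0 0.7;0.6 0.4 0.68 0 0 0 0.7;0.6 0.4 0.68 0 0 0 0.7;0.6 0.4 0.68 0 0 0 0.7;0.6 0.4 0.68 0 0 0 0.7;0.6 0.4 0.68 0 0 0 0.7;0.6 0.4 0.68 0 0 0 0.7;0.6 0.4 0.68 0 0 0 0.7;0.6 0.4 0.68 0 0 0 0.7")

```text
clock: 0.93
eef_pos: [0.3987, -0.1158, 0.2311]
tool_rot: [0.887, 0.462, 0.001, -0.001]
ft_force: [1.3, -0.3, 0.7]
grip_width: 0.0682
grasp_force: 0.0
```

>>> step_arm(targets="0.6 0.19 0.32 0 0 0 0;0.6 0.19 0.32 0 0 0 0;0.6 0.19 0.32 0 0 0 0;0.6 0.19 0.32 0 0 0 0;0.6 0.19 0.32 0 0 0 0;0.6 0.19 0.32 0 0 0 0;0.6 0.19 0.32 0 0 0 0")

```text
clock: 1.52
eef_pos: [0.4921, 0.0415, 0.2304]
tool_rot: [0.887, 0.461, -0.001, -0.0]
ft_force: [-0.2, 0.0, 0.8]
grip_width: 0.0681
grasp_force: 0.0
```

```bash
python3 - <<'E'
from h import *
o=bot.get_obs();i=bot.camera_info('wrist');cv2.imwrite('pics/w1.png',bot.camera('wrist')[:,:,::-1])
import pickle;pickle.dump(i,open('w1.pkl','wb'))
np.set_printoptions(precision=4,suppress=True)
print(o['eef_pos'],o['tool_rot'],i['pose'])
for n,p in dict(S1=(.4961,.045,.03),S2=(.5823,.0488,.03),E1=(.4408,.2826,.01),E2=(.4873,.182,.01)).items(): print(n,proj('wrist',p,i))
E
```

```text
[0.4921 0.0415 0.2304] [ 0.8874  0.461  -0.001  -0.0002] [[ 0.8184  0.552   0.1594  0.5326]
 [-0.5746  0.7864  0.2266  0.0998]
 [-0.0002 -0.2771  0.9609  0.374 ]
 [ 0.      0.      0.      1.    ]]
S1 [317.5281 201.9726]
S2 [404.9881 135.626 ]
E1 [ 77.3232 -15.2088]
E2 [209.1478  63.9097]
```

View pics/w1.png

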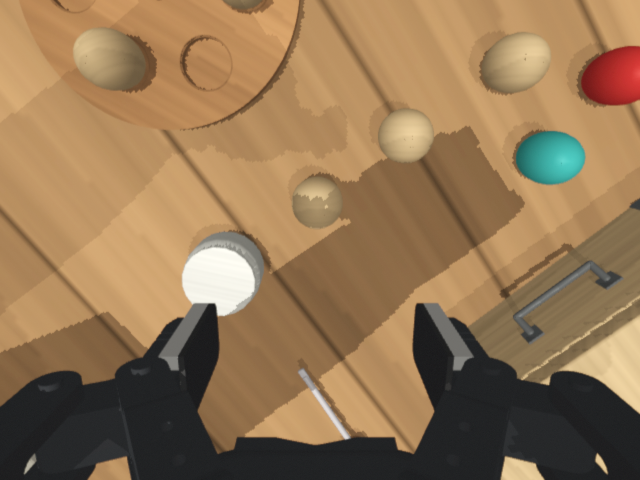

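The wrist view matches the estimate to within 2 px: S1 at (317,201), S2 at (405,136), empty pocket E2 at (207,63). The tin is clear of the fingers, so I'll lower onto S1 and grip it.

>>> step_arm(targets="0.4 0.008 0.009 -0.08 0 0 0;0.4 0.008 0.009 -0.16 0 0 0;0.4 0.008 0.009 -0.24 0 0 0;0.4 0.008 0.009 -0.32 0 0 0;0.4 0.008 0.009 -0.39 0 0 0;0.4 0.008 0.009 -0.42 0 0 0;0.4 0.008 0.009 -0.44 0 0 0;0.4 0.008 0.009 -0.44 0 0 0")

```text
clock: 2.23
eef_pos: [0.4941, 0.0436, 0.0095]
tool_rot: [0.889, 0.459, -0.002, -0.001]
ft_force: [-0.3, 0.3, -0.0]
grip_width: 0.06
grasp_force: 0.0
```

>>> step_arm(targets="-0.2 0 0 0 0 0 0;-0.2 0 0 0 0 0 0;-0.2 0 0 0 0 0 0;-0.2 0 0 0 0 0 0;-0.2 0 0 0 0 0 0;-0.2 0 0 0 0 0 0")

```text
clock: 2.73
eef_pos: [0.498, 0.0451, 0.013]
tool_rot: [0.888, 0.46, 0.002, 0.001]
ft_force: [0.2, -0.8, 6.7]
grip_width: 0.0392
grasp_force: 60.9
```

>>> step_arm(targets="-0.2 0 0 0.04 0 0 0;-0.2 0 0 0.12 0 0 0;-0.2 0 0 0.2 0 0 0;-0.2 -0.01 0.04 0.28 0 0 0;-0.2 -0.03 0.12 0.32 0 0 0;-0.2 -0.05 0.2 0.32 0 0 0;-0.2 -0.07 0.28 0.32 0 0 0;-0.2 -0.09 0.36 0.32 0 0 0;-0.2 -0.1 0.44 0.32 0 0 0;-0.2 -0.112 0.475 0.32 0 0 0")

```text
clock: 3.57
eef_pos: [0.4396, 0.2869, 0.1719]
tool_rot: [0.887, 0.461, 0.001, -0.001]
ft_force: [1.6, -0.6, -0.1]
grip_width: 0.0393
grasp_force: 60.7
```

>>> step_arm(targets="-0.2 0 0 0 0 0 0;-0.2 0 0 0 0 0 0")

```text
clock: 3.73
eef_pos: [0.4396, 0.2837, 0.1712]
tool_rot: [0.887, 0.461, -0.0, 0.0]
ft_force: [0.3, -0.0, -1.7]
grip_width: 0.0393
grasp_force: 60.7
```

```bash
python3 - <<'E'
from h import *
o=bot.get_obs();i=bot.camera_info('wrist');cv2.imwrite('pics/w2.png',bot.camera('wrist')[:,:,::-1])
import pickle;pickle.dump(i,open('w2.pkl','wb'))
np.set_printoptions(precision=4,suppress=True)
print(o['eef_pos'],o['tool_rot'],o['grasp_force'])
for n,p in dict(E1=(.4408,.2826,.018),mid=(.493,.246,.018),E2=(.4873,.182,.018),A=(.435,.2188,.04)).items(): print(n,proj('wrist',p,i))
E
```

```text
[0.4396 0.2837 0.1712] [ 0.8872  0.4613 -0.0002  0.0002] 60.70673986338079
E1 [318.0485 222.1381]
mid [407.2946 222.1237]
E2 [445.6123 294.3435]
A [363.6266 306.6569]
```

View pics/w2.png

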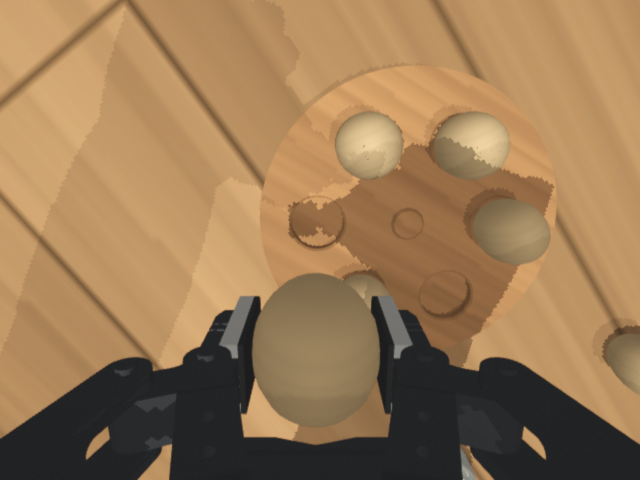

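Pocket E1 is at (316,222), right beneath the TCP, and the egg is held upright at (316,350). I'll lower it and check for contact.

>>> step_arm(targets="-0.2 0 0 -0.06 0 0 0;-0.2 0 0 -0.14 0 0 0;-0.2 0 0 -0.2 0 0 0;-0.2 0 0 -0.24 0 0 0;-0.2 0 0 -0.26 0 0 0;-0.2 0 0 -0.275 0 0 0;-0.2 0 0 -0.285 0 0 0;-0.2 0 0 -0.29 0 0 0;-0.2 0 0 -0.294 0 0 0;-0.2 0 0 -0.294 0 0 0")

```text
clock: 4.62
eef_pos: [0.4411, 0.2829, 0.0251]
tool_rot: [0.888, 0.46, 0.001, -0.0]
ft_force: [0.4, 0.1, -1.4]
grip_width: 0.0395
grasp_force: 60.7
```

>>> step_arm(targets="-0.2 0 0 -0.002 0 0 0;-0.2 0 0 -0.004 0 0 0;-0.2 0 0 -0.006 0 0 0;-0.2 0 0 -0.006 0 0 0")

```text
clock: 4.95
eef_pos: [0.4411, 0.2832, 0.023]
tool_rot: [0.888, 0.46, 0.001, -0.0]
ft_force: [-1.9, -1.0, 8.2]
grip_width: 0.0399
grasp_force: 61.5
```

>>> step_arm(targets="0 0 0 0 0 0 0;0.2 0 0 0 0 0 0;0.4 0 0 0 0 0 0;0.4 0 0 0 0 0 0;0.4 0 0 0.02 0 0 0;0.4 0 0 0.08 0 0 0;0.4 0 0 0.16 0 0 0;0.4 0 0 0.24 0 0 0;0.4 0 0 0.3 0 0 0;0.4 0 0 0.3 0 0 0")

```text
clock: 5.78
eef_pos: [0.4441, 0.285, 0.1794]
tool_rot: [0.888, 0.46, 0.007, -0.001]
ft_force: [0.7, 0.6, 0.0]
grip_width: 0.0598
grasp_force: 0.0
```

```bash
python3 - <<'E'
from h import *
i=bot.camera_info('wrist');cv2.imwrite('pics/w3.png',bot.camera('wrist')[100:420,200:600,::-1])
np.set_printoptions(precision=4,suppress=True)
print(bot.get_obs()['eef_pos'])
for n,p in dict(E1=(.4397,.2834,.04),E2=(.4864,.1826,.018)).items(): print(n,proj('wrist',p,i))
E
```

```text
[0.4429 0.2842 0.1762]
E1 [310.8248 234.6838]
E2 [435.941  296.9825]
```

View pics/w3.png

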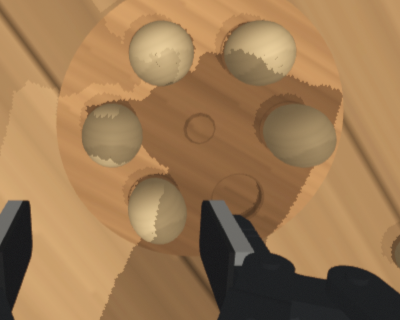

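The egg stands upright in E1, at crop pixel (111,132). Next is S2, turning to a yaw of 84.8° on the way.

>>> step_arm(targets="0.4 0.285 -0.468 0 0 0 1;0.4 0.285 -0.468 0 0 0 1;0.4 0.285 -0.468 0 0 0 1;0.4 0.285 -0.468 0 0 0 1;0.4 0.285 -0.468 0 0 0 1;0.4 0.285 -0.468 0 0 0 1;0.4 0.285 -0.468 0 0 0 1;0.4 0.285 -0.468 0 0 0 1")

```text
clock: 6.5
eef_pos: [0.5849, 0.0426, 0.1697]
tool_rot: [0.646, 0.763, -0.001, 0.001]
ft_force: [0.0, 0.8, 0.1]
grip_width: 0.06
grasp_force: 0.0
```

>>> step_arm(targets="0.4 0 0 0 0 0 1;0.4 0 0 0 0 0 1;0.4 0 0 0 0 0 1;0.4 0 0 0 0 0 1;0.4 0 0 0 0 0 1;0.4 0 0 0 0 0 1;0.4 0 0 0 0 0 1")

```text
clock: 7.08
eef_pos: [0.5817, 0.0489, 0.1699]
tool_rot: [0.301, 0.954, -0.0, -0.001]
ft_force: [0.0, 0.5, 0.1]
grip_width: 0.0597
grasp_force: 0.0
```

>>> step_arm(targets="0.4 0 0 0 0 0 0.667;0.4 0 0 0 0 0 0.667;0.4 0 0 0 0 0 0.667;0.4 0 0 0 0 0 0.667;0.4 0 0 0 0 0 0.667;0.4 0 0 0 0 0 0.667")

```text
clock: 7.58
eef_pos: [0.582, 0.0488, 0.1703]
tool_rot: [0.047, 0.999, -0.0, -0.001]
ft_force: [-0.6, -0.5, 0.9]
grip_width: 0.06
grasp_force: 0.0
```

```bash
python3 - <<'E'
from h import *
o=bot.get_obs();i=bot.camera_info('wrist');im=bot.camera('wrist')[:,:,::-1].copy();cv2.imwrite('pics/w4.png',im)
np.set_printoptions(precision=4,suppress=True)
print(o['eef_pos'],o['tool_rot'],o['joint_pos'])
q=proj('wrist',(.5823,.0488,.03),i);print(q)
# egg blob: Hough circle near the guess
g=cv2.medianBlur(cv2.cvtColor(im,cv2.COLOR_BGR2GRAY),5)
c=cv2.HoughCircles(g,cv2.HOUGH_GRADIENT,1.5,30,param1=80,param2=25,minRadius=26,maxRadius=45)
print([x for x in c[0] if np.hypot(*(x[:2]-q))<40])
E
```

```text
[0.582  0.0488 0.1703] [ 0.0467  0.9989 -0.0001 -0.0011] [0.0836 0.4393 0.1289 1.2625 0.     0.1771]
[314.1112 225.5704]
[array([314.25, 222.75,  29.  ], dtype=float32)]
```

S2 is within 3 px of where I predicted it, so I'll lower and grip.

>>> step_arm(targets="0.4 -0.002 0 -0.08 0 0 0;0.4 -0.002 0 -0.16 0 0 0;0.4 -0.002 0 -0.24 0 0 0;0.4 -0.002 0 -0.29 0 0 0;0.4 -0.002 0 -0.31 0 0 0;0.4 -0.002 0 -0.315 0 0 0;-0.2 -0.002 0 -0.315 0 0 0;-0.2 -0.002 0 -0.315 0 0 0;-0.2 -0.002 0 -0.315 0 0 0;-0.2 -0.002 0 -0.315 0 0 0")

```text
clock: 8.47
eef_pos: [0.5836, 0.0488, 0.0159]
tool_rot: [0.046, 0.999, 0.0, 0.002]
ft_force: [-0.0, -0.5, -0.2]
grip_width: 0.0393
grasp_force: 60.3
```

>>> step_arm(targets="-0.2 0 0 0 0 0 0;-0.2 0 0 0 0 0 0")

```text
clock: 8.63
eef_pos: [0.5833, 0.0487, 0.0156]
tool_rot: [0.046, 0.999, 0.0, 0.002]
ft_force: [-0.4, 0.2, 6.4]
grip_width: 0.0397
grasp_force: 60.8
```

>>> step_arm(targets="-0.2 0 0 0.04 0 0 0;-0.2 0 0 0.12 0 0 0;-0.2 0 0 0.2 0 0 0;-0.2 -0.03 0.05 0.25 0 0 0;-0.2 -0.08 0.12 0.28 0 0 0;-0.2 -0.13 0.19 0.28 0 0 0;-0.2 -0.17 0.24 0.28 0 0 0;-0.2 -0.188 0.268 0.28 0 0 0;-0.2 -0.188 0.268 0.28 0 0 0;-0.2 -0.188 0.268 0.28 0 0 0")

```text
clock: 9.47
eef_pos: [0.4875, 0.1833, 0.1541]
tool_rot: [0.045, 0.999, -0.0, 0.0]
ft_force: [0.4, -0.2, -1.0]
grip_width: 0.0399
grasp_force: 60.6
```

```bash
python3 - <<'E'
from h import *
o=bot.get_obs();i=bot.camera_info('wrist');im=bot.camera('wrist')[:,:,::-1].copy();cv2.imwrite('pics/w5.png',im)
np.set_printoptions(precision=4,suppress=True)
print(o['eef_pos'],proj('wrist',(.4864,.1826,.018),i),proj('wrist',(.493,.246,.018),i))
E
```

```text
[0.4875 0.1833 0.1541] [312.9184 224.6719] [407.3608 226.0775]
```

View pics/w5.png

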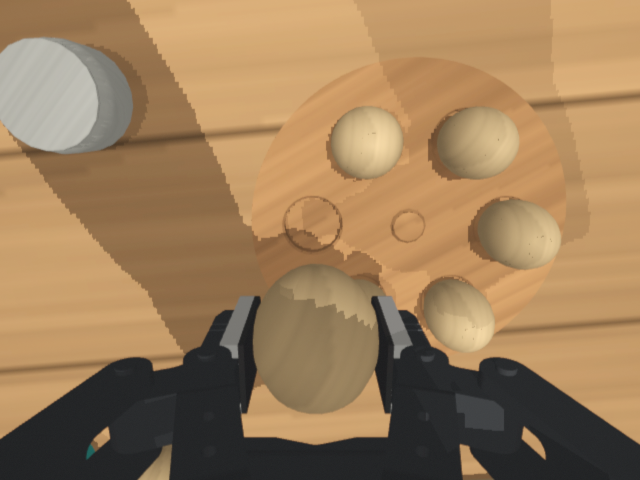

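E2 is at (313,224), as predicted. Lowering now.

>>> step_arm(targets="-0.2 -0.001 0 -0.06 0 0 0;-0.2 -0.001 0 -0.13 0 0 0;-0.2 -0.001 0 -0.18 0 0 0;-0.2 -0.001 0 -0.21 0 0 0;-0.2 -0.001 0 -0.23 0 0 0;-0.2 -0.001 0 -0.242 0 0 0;-0.2 -0.001 0 -0.248 0 0 0;-0.2 -0.001 0 -0.252 0 0 0;-0.2 -0.001 0 -0.254 0 0 0;-0.2 -0.001 0 -0.256 0 0 0")

```text
clock: 10.35
eef_pos: [0.4883, 0.1828, 0.0267]
tool_rot: [0.046, 0.999, 0.0, 0.001]
ft_force: [-0.6, 0.3, -0.5]
grip_width: 0.0391
grasp_force: 60.6
```

>>> step_arm(targets="-0.2 0 0 -0.002 0 0 0;-0.2 0 0 -0.004 0 0 0;-0.2 0 0 -0.004 0 0 0")

```text
clock: 10.6
eef_pos: [0.4882, 0.1829, 0.0256]
tool_rot: [0.046, 0.999, 0.0, 0.001]
ft_force: [-2.7, -1.3, 7.7]
grip_width: 0.0391
grasp_force: 61.3
```

>>> step_arm(targets="0 0 0 0 0 0 0;0.2 0 0 0 0 0 0;0.4 0 0 0 0 0 0;0.4 0 0 0 0 0 0;0.4 0 0 0.02 0 0 0;0.4 0 0 0.08 0 0 0;0.4 0 0 0.16 0 0 0;0.4 0 0 0.24 0 0 0;0.4 0 0 0.32 0 0 0;0.4 0 0 0.4 0 0 0")

```text
clock: 11.43
eef_pos: [0.4869, 0.1824, 0.2265]
tool_rot: [0.046, 0.999, 0.0, 0.0]
ft_force: [1.8, 1.2, -0.3]
grip_width: 0.0597
grasp_force: 0.0
```

>>> step_arm(targets="0.4 0.05 -0.7 0.04 0 0 -1;0.4 0.05 -0.7 0.04 0 0 -1;0.4 0.05 -0.7 0.04 0 0 -1;0.4 0.05 -0.7 0.04 0 0 -1;0.4 0.05 -0.7 0.04 0 0 -1;0.4 0.05 -0.7 0.04 0 0 -1;0.4 0.05 -0.7 0.04 0 0 -1;0.4 0.05 -0.7 0.04 0 0 -1;0.4 0.05 -0.7 0.04 0 0 -1;0.4 0.05 -0.7 0.04 0 0 -1")

```text
clock: 12.27
eef_pos: [0.5123, -0.1717, 0.2444]
tool_rot: [0.427, 0.904, -0.001, 0.001]
ft_force: [-0.2, 0.8, -0.4]
grip_width: 0.0598
grasp_force: 0.0
```

>>> step_arm(targets="0.4 0 -0.1 0 0 0 -0.777;0.4 0 -0.1 0 0 0 -0.777;0.4 0 -0.1 0 0 0 -0.777;0.4 0 -0.1 0 0 0 -0.777;0.4 0 -0.1 0 0 0 -0.777;0.4 0 -0.1 0 0 0 -0.777;0.4 0 -0.1 0 0 0 -0.777")

```text
clock: 12.85
eef_pos: [0.5124, -0.2166, 0.2442]
tool_rot: [0.675, 0.737, 0.0, -0.0]
ft_force: [-0.1, 1.0, -0.2]
grip_width: 0.0596
grasp_force: 0.0
```

```bash
python3 - <<'E'
from h import *
import pickle
o=bot.get_obs();i=bot.camera_info('wrist');im=bot.camera('wrist')[:,:,::-1].copy();pickle.dump(i,open('w6.pkl','wb'))
s=bot.camera('scene')[150:240,320:440,::-1]; im[:180,400:]=cv2.resize(s,(240,180),interpolation=cv2.INTER_CUBIC)
cv2.imwrite('pics/w6.png',im)
np.set_printoptions(precision=4,suppress=True)
print(o['eef_pos'],o['tool_rot'],proj('wrist',(.5376,-.2766,.137),i),proj('wrist',(.492,-.148,.11),i))
E
```

```text
[ 0.5124 -0.2166  0.2442] [ 0.6755  0.7374  0.0001 -0.0001] [345.4475 331.1749] [292.0749 119.9414]
```

View pics/w6.png

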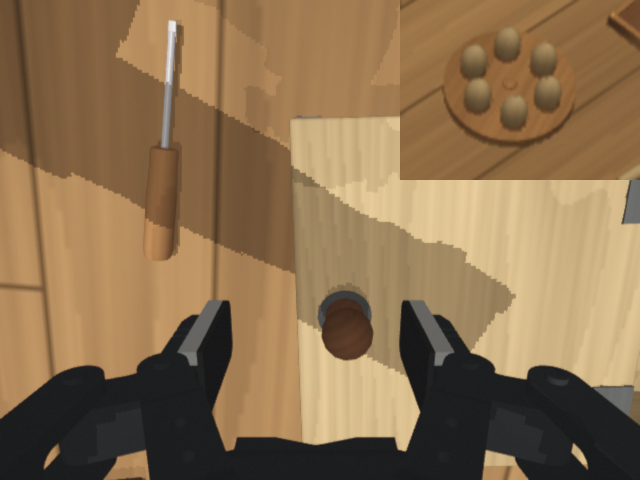

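The inset shows all six eggs in the board. The knob ball is at (347,333), and the lid's front edge runs from (291,119) to (303,440).

```bash
python3 - <<'E'
from h import *
import pickle
i=pickle.load(open('w6.pkl','rb'))
a=atz(ray('',(291,119),i),.11);b=atz(ray('',(303,440),i),.11);k=atz(ray('',(347,333),i),.137)
d=a-b;y=np.degrees(np.arctan2(-d[0],d[1]));print(a,b,k,np.linalg.norm(d),y)
t=np.radians(y);h=k[:2]+.216*np.array([np.cos(t),np.sin(t)]);print('hinge',h)
E
```

```text
[ 0.49128901 -0.14749413  0.11      ] [ 0.51803534 -0.38719459  0.11      ] [ 0.53874868 -0.27782082  0.137     ] 0.24118805273691474 6.366859916676048
hinge [ 0.75341644 -0.25386769]
```

>>> step_arm(targets="0.4 0.03 -0.07 0 0 0 0.03;0.4 0.052 -0.121 0 0 0 0.03;0.4 0.052 -0.121 -0.06 0 0 0.03;0.4 0.052 -0.121 -0.13 0 0 0.03;0.4 0.052 -0.121 -0.19 0 0 0.03;0.4 0.052 -0.121 -0.23 0 0 0.03;0.4 0.052 -0.121 -0.25 0 0 0.03;0.4 0.052 -0.121 -0.256 0 0 0.03;0.4 0.052 -0.121 -0.256 0 0 0.03;0.4 0.052 -0.121 -0.256 0 0 0.03")

```text
clock: 13.78
eef_pos: [0.5395, -0.2783, 0.1175]
tool_rot: [0.668, 0.744, 0.0, 0.001]
ft_force: [0.1, -0.6, -0.0]
grip_width: 0.0596
grasp_force: 0.0
```

>>> step_arm(targets="-0.4 0 0 0 0 0 0;-0.4 0 0 0 0 0 0;-0.4 0 0 0 0 0 0;-0.4 0 0 0 0 0 0;-0.4 0 0 0 0 0 0;-0.4 0 0 0 0 0 0")

```text
clock: 14.28
eef_pos: [0.5383, -0.2785, 0.118]
tool_rot: [0.668, 0.744, -0.0, 0.001]
ft_force: [-2.3, 0.4, 5.4]
grip_width: 0.0311
grasp_force: 58.9
```

The width of 31 mm and the upward reaction suggest the pads sit above the ball's centre, so I'll regrip 6 mm lower.

>>> step_arm(targets="0 0 0 0 0 0 0;0 0 0 0 0 0 0;0 0 0 -0.012 0 0 0;0 0 0 -0.012 0 0 0;-0.4 0 0 -0.012 0 0 0;-0.4 0 0 -0.012 0 0 0;-0.4 0 0 -0.012 0 0 0;-0.4 0 0 -0.012 0 0 0")

```text
clock: 14.95
eef_pos: [0.5382, -0.2777, 0.1096]
tool_rot: [0.668, 0.744, 0.0, -0.0]
ft_force: [-1.6, 0.2, 0.6]
grip_width: 0.0317
grasp_force: 59.2
```

>>> step_arm(targets="-0.4 0 0 0.004 0 0 0;-0.4 0 0 0.008 0 0 0;-0.4 0 0 0.012 0 0 0;-0.4 0 0 0.016 0 0 0;-0.4 0 0 0.016 0 0 0")

```text
clock: 15.37
eef_pos: [0.5388, -0.2775, 0.1169]
tool_rot: [0.668, 0.744, 0.0, -0.0]
ft_force: [6.7, -0.2, -9.2]
grip_width: 0.0313
grasp_force: 67.0
```

>>> step_arm(targets="-0.4 0 0 0.004 0 0 0;-0.4 0 0 0.006 0 0 0;-0.4 0 0 0.006 0 0 0")

```text
clock: 15.62
eef_pos: [0.5391, -0.2775, 0.1192]
tool_rot: [0.668, 0.744, 0.0, -0.0]
ft_force: [9.8, -0.5, -13.1]
grip_width: 0.0312
grasp_force: 69.1
```

```bash
python3 - <<'E'
from h import *
o=bot.get_obs();print(o['eef_pos'],o['ft_force'],o['ft_torque'])
s=bot.camera('side')[140:260,270:430,::-1];s0=cv2.imread('pics/side0.png')[140:260,270:430]
cv2.imwrite('pics/tug.png',cv2.resize(np.hstack([s0,s]),(800,300),interpolation=cv2.INTER_CUBIC))
E
```

```text
[ 0.53912545 -0.27751894  0.1191801 ] [  9.77422556  -0.53113718 -13.0588935 ] [-0.15610163 -0.28136748 -0.05132582]
```

View pics/tug.png

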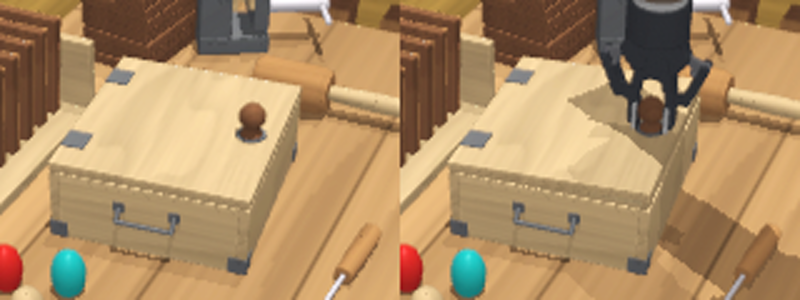

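```bash
python3 - <<'E'
from h import *
a=cv2.imread('pics/side0.png');b=bot.camera('side')[:,:,::-1]
G=lambda x:cv2.cvtColor(np.ascontiguousarray(x),cv2.COLOR_BGR2GRAY)
a,b=G(a),G(b)
# predicted pixel positions of left-front lid corner for shut / +4mm knob / +10 mm knob
y=np.radians(6.4);X=np.array([np.cos(y),np.sin(y),0]);Y=np.array([-np.sin(y),np.cos(y),0]);H=np.array([.753,-.2535,.096])
for lat in(.135,.06):
  for r in(0,.003,.0096):
    t=r/.216;L=.25;q=H+Y*lat+X*(-L*np.cos(t)+.014*np.sin(t))+np.array([0,0,L*np.sin(t)+.014*np.cos(t)]);print(lat,r,proj('side',q).round(1))
for c in (352,356,360,364,368):
    print(c,a[205:236,c].tolist());print('   ',b[205:236,c].tolist())
E
```

```text
0.135 0 [369.6 220. ]
0.135 0.003 [369.6 219. ]
0.135 0.0096 [369.5 216.8]
0.06 0 [376.  205.8]
0.06 0.003 [376.  204.8]
0.06 0.0096 [375.9 202.7]
352 [216, 217, 217, 217, 218, 219, 221, 221, 221, 220, 220, 220, 173, 145, 143, 133, 170, 158, 150, 149, 149, 150, 149, 146, 144, 145, 147, 144, 146, 140, 140]
    [199, 199, 199, 201, 203, 203, 203, 202, 201, 204, 156, 142, 141, 135, 138, 137, 171, 158, 150, 149, 150, 150, 150, 146, 144, 146, 148, 144, 146, 141, 141]
356 [219, 220, 221, 221, 221, 220, 218, 217, 217, 217, 215, 212, 214, 161, 145, 137, 134, 138, 143, 148, 150, 150, 151, 149, 145, 144, 146, 146, 145, 146, 141]
    [203, 203, 203, 202, 199, 197, 200, 197, 195, 194, 189, 155, 136, 138, 145, 140, 142, 140, 144, 148, 149, 150, 151, 150, 145, 145, 146, 147, 145, 146, 141]
360 [215, 212, 212, 212, 213, 216, 219, 218, 217, 215, 215, 217, 217, 216, 161, 142, 137, 189, 157, 152, 148, 149, 149, 151, 148, 144, 145, 146, 146, 145, 145]
    [195, 195, 197, 199, 200, 200, 198, 197, 199, 199, 200, 151, 144, 141, 138, 136, 138, 209, 164, 153, 149, 149, 150, 151, 149, 144, 145, 146, 146, 145, 146]
364 [215, 213, 216, 218, 220, 219, 218, 215, 214, 216, 215, 214, 216, 217, 205, 157, 130, 138, 160, 153, 151, 148, 148, 149, 151, 146, 142, 144, 145, 144, 150]
    [199, 201, 201, 200, 198, 197, 198, 197, 197, 198, 199, 200, 155, 138, 133, 134, 137, 138, 161, 153, 152, 148, 149, 150, 151, 146, 142, 145, 145, 144, 151]
368 [216, 218, 218, 218, 217, 219, 217, 213, 211, 212, 213, 212, 214, 216, 218, 187, 147, 137, 133, 177, 147, 146, 146, 145, 146, 145, 141, 136, 134, 136, 144]
    [200, 200, 201, 199, 196, 194, 195, 195, 195, 196, 197, 199, 182, 148, 131, 139, 128, 125, 127, 178, 147, 146, 146, 146, 146, 147, 141, 137, 134, 137, 144]
```

The lid's front edge rose about 2.8 px. That is roughly 8–9 mm at the knob, against 1 px if it were caught, so the lid is free and the knob needs no turning. I'll set the lid down, open, and regrip along the hinge axis for the lift.

>>> step_arm(targets="-0.4 0 0 -0.006 0 0 0;-0.4 0 0 -0.014 0 0 0;-0.4 0 0 -0.022 0 0 0;-0.4 0 0 -0.022 0 0 0;0 0 0 -0.022 0 0 0;0.4 0 0 -0.022 0 0 0;0.4 0 0 -0.018 0 0 0;0.4 0 0 -0.018 0 0 0")

```text
clock: 16.38
eef_pos: [0.5387, -0.2783, 0.1128]
tool_rot: [0.668, 0.744, 0.0, 0.001]
ft_force: [0.6, -0.2, 0.5]
grip_width: 0.0601
grasp_force: 0.0
```

>>> step_arm(targets="0.4 0 0 0 0 0 1;0.4 0 0 0 0 0 1;0.4 0 0 0 0 0 1;0.4 0 0 0 0 0 1;0.4 0 0 0 0 0 1;0.4 0 0 0 0 0 1;0.4 0 0 0 0 0 1")

```text
clock: 16.97
eef_pos: [0.5385, -0.2781, 0.1122]
tool_rot: [0.33, 0.944, -0.0, 0.0]
ft_force: [0.0, -0.3, 0.4]
grip_width: 0.0596
grasp_force: 0.0
```

>>> step_arm(targets="0.4 0 0 0 0 0 1;0.4 0 0 0 0 0 1;0.4 0 0 0 0 0 1;0.4 0 0 0 0 0 1;0.4 0 0 0 0 0 1;0.4 0 0 0 0 0 1;0.4 0 0 0 0 0 1")

```text
clock: 17.55
eef_pos: [0.5385, -0.2781, 0.1122]
tool_rot: [-0.056, 0.998, -0.0, 0.0]
ft_force: [-0.4, 0.1, 0.6]
grip_width: 0.0596
grasp_force: 0.0
```

>>> step_arm(targets="-0.4 0 0 0 0 0 0;-0.4 0 0 0 0 0 0;-0.4 0 0 0 0 0 0;-0.4 0 0 0 0 0 0;-0.4 0 0 0 0 0 0;-0.4 0 0 0 0 0 0")

```text
clock: 18.05
eef_pos: [0.5385, -0.2783, 0.1124]
tool_rot: [-0.053, 0.999, -0.0, 0.0]
ft_force: [-0.6, -1.4, 4.6]
grip_width: 0.0314
grasp_force: 59.2
```

```bash
python3 - <<'E'
from h import *
np.set_printoptions(precision=4,suppress=True)
o=bot.get_obs();p=o['eef_pos'];print(p,o['tool_rot'],o['joint_pos'],o['ft_force'],o['grip_width'])
y=np.radians(6.4);X=np.array([np.cos(y),np.sin(y),0])
def knob(t): c,s=np.cos(t),np.sin(t); return X*(-.216*c+.041*s)+np.array([0,0,.216*s+.041*c])
for d in range(3,64,3):print(d,((knob(np.radians(d))-knob(0))/.5).round(3), (p+knob(np.radians(d))-knob(0)).round(3))
E
```

```text
[ 0.5385 -0.2783  0.1124] [-0.0534  0.9986 -0.0004  0.0003] [-0.4767  0.5195  0.1012  1.1516 -0.0005 -0.5835] [-0.6345 -1.4355  4.6115] 0.03139210349054881
3 [0.005 0.001 0.022] [ 0.541 -0.278  0.124]
6 [0.011 0.001 0.045] [ 0.544 -0.278  0.135]
9 [0.018 0.002 0.067] [ 0.548 -0.277  0.146]
12 [0.026 0.003 0.088] [ 0.552 -0.277  0.156]
15 [0.036 0.004 0.109] [ 0.556 -0.276  0.167]
18 [0.046 0.005 0.129] [ 0.562 -0.276  0.177]
21 [0.058 0.006 0.149] [ 0.567 -0.275  0.187]
24 [0.07  0.008 0.169] [ 0.574 -0.274  0.197]
27 [0.084 0.009 0.187] [ 0.58  -0.274  0.206]
30 [0.098 0.011 0.205] [ 0.588 -0.273  0.215]
33 [0.114 0.013 0.222] [ 0.595 -0.272  0.223]
36 [0.13  0.015 0.238] [ 0.603 -0.271  0.232]
39 [0.147 0.016 0.254] [ 0.612 -0.27   0.239]
42 [0.165 0.018 0.268] [ 0.621 -0.269  0.246]
45 [0.183 0.021 0.281] [ 0.63  -0.268  0.253]
48 [0.203 0.023 0.294] [ 0.64  -0.267  0.259]
51 [0.222 0.025 0.305] [ 0.65  -0.266  0.265]
54 [0.243 0.027 0.316] [ 0.66  -0.265  0.27 ]
57 [0.264 0.03  0.325] [ 0.67  -0.263  0.275]
60 [0.285 0.032 0.333] [ 0.681 -0.262  0.279]
63 [0.307 0.034 0.34 ] [ 0.692 -0.261  0.282]
```

>>> step_arm(targets="-0.4 0.002 0 0.011 0 0 0;-0.4 0.005 0.001 0.022 0 0 0;-0.4 0.008 0.001 0.034 0 0 0;-0.4 0.011 0.001 0.045 0 0 0;-0.4 0.018 0.002 0.067 0 0 0;-0.4 0.026 0.003 0.088 0 0 0;-0.4 0.036 0.004 0.109 0 0 0;-0.4 0.046 0.005 0.129 0 0 0;-0.4 0.046 0.005 0.129 0 0 0")

```text
clock: 18.8
eef_pos: [0.5621, -0.2755, 0.1784]
tool_rot: [-0.054, 0.999, -0.001, 0.001]
ft_force: [-2.2, -3.7, -1.3]
grip_width: 0.0313
grasp_force: 59.9
```

>>> step_arm(targets="-0.4 0.012 0.001 0.02 0 0 0;-0.4 0.024 0.003 0.04 0 0 0;-0.4 0.038 0.004 0.058 0 0 0;-0.4 0.052 0.006 0.076 0 0 0;-0.4 0.068 0.008 0.093 0 0 0;-0.4 0.084 0.01 0.109 0 0 0;-0.4 0.101 0.011 0.125 0 0 0;-0.4 0.119 0.013 0.139 0 0 0;-0.4 0.119 0.013 0.139 0 0 0")

```text
clock: 19.55
eef_pos: [0.6213, -0.2689, 0.2468]
tool_rot: [-0.054, 0.999, -0.0, 0.0]
ft_force: [-5.2, -1.6, 1.6]
grip_width: 0.0316
grasp_force: 60.6
```

Tracking well. Now from 42° to 54°.

>>> step_arm(targets="-0.4 0.018 0.003 0.013 0 0 0;-0.4 0.038 0.005 0.026 0 0 0;-0.4 0.057 0.007 0.037 0 0 0;-0.4 0.078 0.009 0.048 0 0 0;-0.4 0.078 0.009 0.048 0 0 0")

```text
clock: 19.97
eef_pos: [0.6604, -0.2646, 0.2706]
tool_rot: [-0.054, 0.999, -0.0, 0.0]
ft_force: [-4.1, -2.9, 3.6]
grip_width: 0.0312
grasp_force: 61.1
```

```bash
python3 - <<'E'
from h import *
np.set_printoptions(precision=4,suppress=True)
o=bot.get_obs();print(o['eef_pos'],o['joint_pos'],o['ft_force'],o['ft_torque'])
E
```

```text
[ 0.6604 -0.2646  0.2706] [-0.3808  0.7182  0.8602  1.7117 -0.0006 -0.4886] [-4.1268 -2.8535  3.579 ] [-0.5468  0.975  -0.0283]
```

>>> step_arm(targets="-0.4 0.01 0.001 0.005 0 0 0;-0.4 0.021 0.003 0.009 0 0 0;-0.4 0.031 0.004 0.013 0 0 0;-0.4 0.042 0.005 0.017 0 0 0;-0.4 0.042 0.005 0.017 0 0 0;-0.4 0.042 0.005 0.017 0 0 0")

```text
clock: 20.47
eef_pos: [0.6802, -0.2623, 0.2788]
tool_rot: [-0.053, 0.999, -0.0, 0.0]
ft_force: [-2.9, -3.2, 3.0]
grip_width: 0.0312
grasp_force: 61.1
```

```bash
python3 - <<'E'
from h import *
np.set_printoptions(precision=4,suppress=True)
o=bot.get_obs();print(o['eef_pos'],o['joint_pos'],o['ft_force'])
# lid angle from side view: predicted lid corners (left-front top edge) for several angles, test by local edges
im=bot.camera('side')[:,:,::-1].copy();cv2.imwrite('pics/end.png',im)
a=cv2.imread('pics/side0.png');d=cv2.absdiff(a,im).max(2)
y=np.radians(6.4);X=np.array([np.cos(y),np.sin(y),0]);Y=np.array([-np.sin(y),np.cos(y),0]);H=np.array([.753,-.2535,.096]);Z=np.array([0,0,1])
g=cv2.GaussianBlur(cv2.cvtColor(im,cv2.COLOR_BGR2GRAY),(3,3),0).astype(float)
def P(t,l,w,h): c,s=np.cos(t),np.sin(t);return proj('side',H+Y*w+X*(-l*c+h*s)+Z*(l*s+h*c))
for deg in range(48,73,2):
    t=np.radians(deg);sc=[]
    for off in (-.006,.020): pass
    # contrast across the lid's left side edge line (l from .05 to .24) on top face
    v=[]
    for l in np.linspace(.08,.24,25):
        for w,s in((.129,1),(.141,-1)):
            q=P(t,l,w,.014).round().astype(int);v.append(s*g[q[1],q[0]])
    # contrast across front edge
    f=[]
    for w in np.linspace(.03,.125,20):
        for l,s in((.245,1),(.257,-1)):
            q=P(t,l,w,.014).round().astype(int);f.append(s*g[q[1],q[0]])
    print(deg,P(t,.25,.135,.014).round(),round(sum(v)/25),round(sum(f)/20))
E
```

```text
[ 0.6802 -0.2623  0.2788] [-0.3679  0.7859  1.009   1.7935 -0.0005 -0.4748] [-2.9288 -3.1752  3.0345]
48 [340. 158.] -2 -2
50 [337. 156.] -3 0
52 [335. 154.] 0 1
54 [332. 152.] 0 10
56 [329. 150.] 0 4
58 [327. 148.] 0 7
60 [324. 146.] -3 -1
62 [321. 145.] -4 -11
64 [318. 143.] -8 1
66 [315. 141.] -9 6
68 [312. 140.] -5 1
70 [309. 138.] -2 7
72 [306. 137.] -4 -1
```

```bash
python3 -c "
from workcell import bot
o=bot.get_obs();print(o['grip_width'],o['grasp_force'],abs(o['joint_vel']).max());print(bot.job_done())"
```

```text
0.03164861938883451 61.08457779759192 0.0046206101213817265
the job is handed in; nothing more can be done
None
```

I handed the job in at about 20.6 s: both empty pockets hold a spare egg, and the arm still holds the lid at about 60° (judged from the gripper's position; an image check was inconclusive). The tug showed the lid was not caught, so I did not turn the knob.

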